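Clear the cheese offcuts off the ripening board

ROBOT

A 6-joint arm with a two-finger parallel gripper is mounted at the origin on the work surface. World frame = base frame: x ahead of the robot, y to its left, z up, the work surface at z = 0. Lengths are in m, angles in rad, forces in N, time in s.
With the tool pointing down it reaches from about 0.3 to 0.875 m from the base axis. Payload 6.4 kg.
Tool frame: the origin (TCP) lies midway between the tips of the shut fingers; the grasp point (between the pads) lies 19 mm behind it; x points along the fingers, z is the direction in which the jaws open and shut, and the axes are right-handed (so a half turn about x gives the same grasp; the last joint's range is limited). The gripper opens to 85 mm and grips with 20 to 120 N. Pads are 22 mm wide; open, the fingers measure 114 mm over their backs; the gripper's body (76 mm by 85 mm) begins 54 mm behind the grasp point. The pads swing forward as they close: fully open they stand 13 mm farther back than shut.
Start: joints at [0.968, 0.181, 1.607, -0, 1.354, -0.206], TCP at [0.222, 0.53, 0.231] pointing down, gripper open.
Joint ranges: [-2.99, 2.99], [-0.89, 2.07], [0.3, 2.58], [-1.14, 4.28], [0, 2.63], [-3.12, 3.12]. Speed limits (rad/s): [2.57, 2.57, 3.01, 3.14, 3.14, 3.14].

INTERFACE

Orientations are given as a 3x3 rotation matrix whose columns are the frame's x, y, z axes.
In Python, from station import bot gives the robot as it stands.
- The arm moves only by the tool arm_command, never from a script. Its argument "series" is one flat list of numbers, 6 for each row, row after row: the shift along the tool's x, y, z scaled (see below), then the turn, a rotation vector about the tool's x, y, z scaled (see below). A call has 1 to 20 rows; each row is the pose to reach, as a shift and turn from the pose measured when the call began, along the tool's axes at that moment; what a row does not reach only later rows make up. The controller multiplies each number of a shift by 150 mm and each number of a turn by 45 degrees. A row lasts 1/10 s, in which the tool goes at most 50 mm and 8.59 degrees, less where a joint would pass 70% of its speed; a pose out of reach is approached as far as the arm can. A call with a number of a shift or a turn outside -1 to 1 is refused whole. A call with a gripper value outside its range is refused whole. "jaw" is the closure, from -1 (fully open) to 1 (shut), set as the call begins (left out, the last holds). The fingers move at their own pace and stop on an object; the grip force is fixed at half the most. Time passes only in rows, so rows that repeat a pose let the fingers close. It gives the time, the measured TCP pose, the force and the opening at its end, in the units of the state.
- bot.read_state(): the state, without advancing time (a new reading comes with each control period).
- bot.read_camera(name): name is "side" or "top"; returns the picture (480x640x3 uint8, red, green, blue); there is no depth.
- bot.camera_params(name): a dict with "fx", "fy", "cx", "cy" (pixels), "world_to_cam" (4x4, takes a point from world to camera coordinates). Camera axes: x right, y down, z forward; pixel columns grow to the right and rows downward; lengths in m; the calibration is good to about 2 mm. A picture is of the moment at which its call begins. camera_params takes no time and is no camera call.
- bot.hand_in(): hands the job in, once; it reports no verdict.
Trained networks look in the newest picture that a camera, given by its name, has taken for a name from the list of things; names that differ only in an ending like _2 or _b are one class to them, and where a whole thing is asked for, a point or a joint stands for the part that bears it (a point fixed in the world has none). Each returns a list of dicts, best first, with "score" (0 to 1); they miss things now and then, are a little off and sometimes report something else, mostly with a low value. They report only what shows in the picture. A call takes as long as a camera call. They do not tell look-alikes from the thing itself.
- bot.regions_of(target, camera): "pixels" (480x640 bool, what is visible of it) and "uv" ([column, row] in pixels, amid what is visible of it).
- bot.tip_of(target, camera): "uv" ([column, row] in pixels: a listed point, or the origin of a listed thing).
The state is a dict: "time": time; "joint_positions": joint angles; "dq": joint speeds; "joint_torque": joint torques, N m; "eef_pos": TCP position; "eef_rot": TCP orientation; "contact_force": force on the tool from outside, world axes, zero at the start; "torque": the same for the moment, N m; "gripper_width": opening from 0.0 (shut) to 1.0 (fully open).
Only numpy, scipy, OpenCV 4.12 (cv2) and the standard library are available. Lean on these libraries where they do the work, as an engineer would, in place of code of your own. Each camera call takes 0.05 s, during which the arm holds its last target. There are 200 camera calls.

TASK

Two offcuts were left on the wooden ripening board after sampling: a straight bar-shaped slice and a pointed chunk of cheese. Put both of them into the deep white scrap tub, and leave the whole round cheese standing on the board where it is.

Things in the scene. Friction and masses are not known exactly. Their poses are not given: they have to be found in the camera images.
- slice_center (a point): Centre (half-way up) of the slice: a loose straight bar of firm cheese, 80 mm long (its x), 28 mm wide (its y), 40 mm tall (z up), pale cut faces all round, darker rind on its two ends; about 95 g. It lies flat on the ripening board at any yaw; grip it across the 28 mm.
- chunk_center (a point): Centre (half-way up) of the chunk's square part. The chunk: loose firm cheese, house-shaped seen from above. Two parallel flat sides 40 mm apart (facing its +y and -y) run from 18 mm behind to 18 mm ahead of this point along its x; a point ends 38 mm ahead (+x). 40 mm tall (z up), rind on the blunt end (-x), about 80 g. Flat on the ripening board at any yaw; grip it across the 40 mm.
- whole_center (a point): Centre (half-way up) of the whole cheese that stays: a loose upright disc, 76 mm in diameter, 40 mm tall, rind all over, 190 g. It shares with the offcuts a fixed pine ripening board, 300 mm (along x) by 380 mm (along y), its top 28 mm above the table; the three centres are at least 90 mm apart.
- tub: Scrap tub: fixed, empty, open-topped white plastic box, 220 mm (its x) by 170 mm (its y) outside, 100 mm high, walls and floor 5 mm, rim sticking out 10 mm. Origin: centre of its underside, on the table. It stands left or right of the board; on the other side is a fixed shallow slatted wooden crate of whole cheeses (220 x 170 x 52 mm), not to be used.
Mind the look-alikes: they are no part of the job. Leave any green or purple look-alike of the part that bears slice_center alone. Leave any blue look-alike of the part that bears whole_center alone.

How it is judged:
At the end, for the whole second after the job is handed in: Both offcuts lie at rest (slower than 30 mm/s) inside the scrap tub: their centres within its walls and below 85 mm above the tub's underside. The whole cheese still stands upright (within 11 degrees) on the board, less than 30 mm from where it was (x of slice_center in the frame of tub between -0.107 and 0.107 m and y of slice_center in the frame of tub between -0.082 and 0.082 m and z of slice_center in the frame of tub between 0.004 and 0.085 m and x of chunk_center in the frame of tub between -0.107 and 0.107 m and y of chunk_center in the frame of tub between -0.082 and 0.082 m and z of chunk_center in the frame of tub between 0.004 and 0.085 m and linear speed of each of slice, chunk below 0.03 m/s and distance of whole_center from where it was at the start of the episode below 0.03 m and angle between whole_center's own z axis and vertical below 0.2 rad); the robot touches nothing.
It fails at once if the whole cheese is knocked over or moved 30 mm or more (distance of whole_center from where it was at the start of the episode above 0.03 m or angle between whole_center's own z axis and vertical above 0.2 rad).
It also fails if it takes over 51 s, if anything falls off the work surface, if the arm or the gripper's body presses on something with over 40 N, if the wrist force passes 120 N, or if a joint passes its speed limit or range.

## Working session

There is one attempt and no reset: what is moved stays moved. The work goes in short steps, Python scripts to look and compute and a tool call to move; the robot and the scene stay as the last step left them, time stands still between calls to the robot, and variables do not carry over. Pictures are saved under pics/ and viewed, about 8 in all and at most 12, crops included, and the job is handed in when it is done.

Besides the shell and the picture viewer there is one more tool, called after "Emit:" by a JSON object that holds its "api" and its "payload". arm_command: Moves the arm, as the interface text tells. Its arguments: {"type":"object","properties":{"series":{"type":"array"},"jaw":{"type":"number"}},"required":["series"]}

```bash
mkdir -p pics; ls
cat > h.py <<'E'
import numpy as np, cv2
from station import bot
def snap(n,f=None):
    im=bot.read_camera(n)
    if f: cv2.imwrite('pics/'+f,im[:,:,::-1])
    return im
def ray(n,uv,z):
    p=bot.camera_params(n);T=np.array(p['world_to_cam']);R,t=T[:3,:3],T[:3,3]
    d=R.T@np.array([(uv[0]-p['cx'])/p['fx'],(uv[1]-p['cy'])/p['fy'],1]);c=-R.T@t
    return c+d*(z-c[2])/d[2]
def proj(n,X):
    p=bot.camera_params(n);q=(np.array(p['world_to_cam'])@np.append(X,1))[:3]
    return np.array([p['fx']*q[0]/q[2]+p['cx'],p['fy']*q[1]/q[2]+p['cy']])
E
python3 - <<'E'
from h import *
np.set_printoptions(precision=3,suppress=True)
snap('top','t1.png');snap('side','s1.png')
print(bot.read_state()['eef_rot'])
for c in ['top','side']:
    p=bot.camera_params(c);T=np.array(p['world_to_cam']);print(c,-T[:3,:3].T@T[:3,3],T[:3,:3])
    for n in ['slice_center','chunk_center','whole_center','tub']:
        z=0.048 if n!='tub' else 0
        for d in bot.tip_of(n,c)[:4]: print(c,n,round(d['score'],2),np.array(d['uv']),ray(c,d['uv'],z))
E
```

```text
pics
[[-0.001 -0.922  0.386]
 [-0.001  0.386  0.922]
 [-1.     0.    -0.002]]
top [0.361 0.017 1.007] [[ 0.024 -1.    -0.001]
 [-0.984 -0.023 -0.177]
 [ 0.177  0.006 -0.984]]
top slice_center 0.86 [372.7 115.5] [ 0.776 -0.088  0.048]
top slice_center 0.84 [320.5 207.3] [0.588 0.011 0.048]
top slice_center 0.8 [492.5 169.5] [ 0.671 -0.319  0.048]
top slice_center 0.68 [257.4 236.4] [0.529 0.128 0.048]
top chunk_center 0.81 [385.9 250. ] [ 0.509 -0.114  0.048]
top whole_center 0.89 [253.  234.3] [0.533 0.137 0.048]
top whole_center 0.75 [174.4 367.8] [0.285 0.267 0.048]
top tub 0.66 [160.1 265.5] [0.475 0.322 0.   ]
side [ 0.007 -0.843  0.908] [[ 0.853 -0.521  0.01 ]
 [-0.327 -0.55  -0.768]
 [ 0.406  0.652 -0.64 ]]
side slice_center 0.79 [476.5 334. ] [ 0.652 -0.351  0.048]
side slice_center 0.76 [345.  238.3] [0.592 0.016 0.048]
side chunk_center 0.91 [340.7 285.1] [ 0.502 -0.107  0.048]
side whole_center 0.82 [176.  230.2] [0.276 0.237 0.048]
side whole_center 0.57 [297.6 219.7] [0.533 0.129 0.048]
side whole_center 0.43 [340.5 286.7] [ 0.499 -0.111  0.048]
side tub 0.93 [238.5 201.7] [0.469 0.326 0.   ]
```

View pics/t1.png

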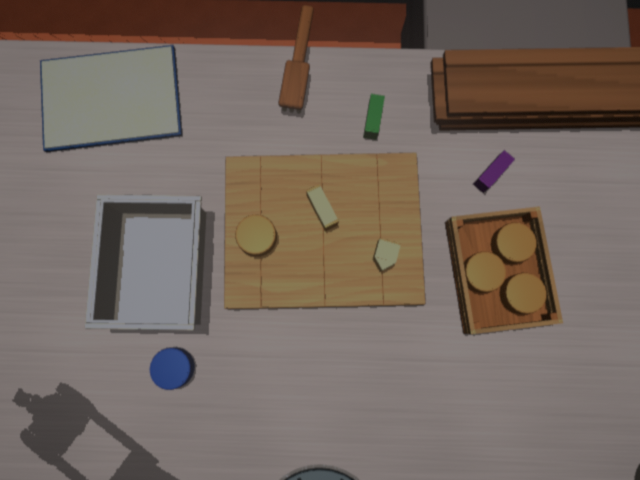

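View pics/s1.png

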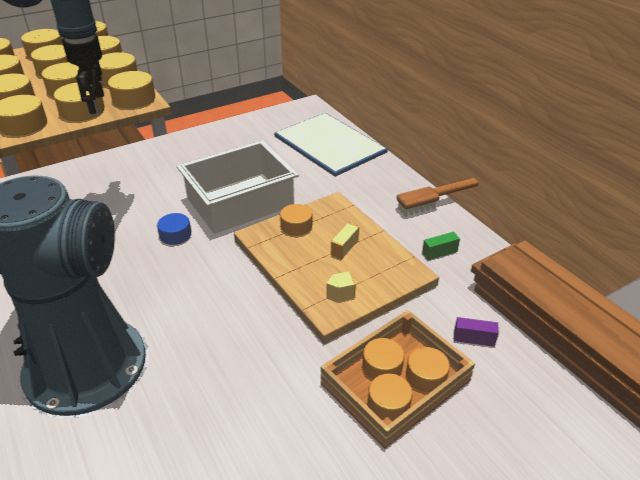

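The slice candidates in the top view are the pale bar (322,207), the green bar (374,116) and the purple bar (493,170). I choose the pale bar on the board. The chunk is at (386,255). The whole cheese is at (255,235), with the blue look-alike at (171,369) and the crate cheeses around (505,265). The tub is on the left at (147,265). Next is a rectified close crop of the chosen parts at the height of their top faces.

```bash
cat > rect.py <<'E'
from h import *
from scipy.optimize import minimize
S=2.5
def warp(n,im,c,z):
    w=np.float32([[c[0]+a,c[1]+b,z] for a,b in [(.06,.06),(.06,-.06),(-.06,-.06),(-.06,.06)]])
    src=np.float32([proj(n,x) for x in w]); dst=np.float32([[0,0],[300,0],[300,300],[0,300]])
    return cv2.warpPerspective(im,cv2.getPerspectiveTransform(src,dst),(300,300),flags=cv2.INTER_CUBIC)
def topix(P,c): return np.stack([150-(P[:,1]-c[1])*2500,150-(P[:,0]-c[0])*2500],1)
SL=np.array([[-.04,-.014],[.04,-.014],[.04,.014],[-.04,.014]])
CH=np.array([[-.018,-.02],[.018,-.02],[.038,0],[.018,.02],[-.018,.02]])
def pose(P,q): c,s=np.cos(q[2]),np.sin(q[2]); return P@np.array([[c,s],[-s,c]])+q[:2]
def fit(mask,P,c):
    def cost(q):
        m=np.zeros((300,300),np.uint8); cv2.fillPoly(m,[np.int32(np.round(topix(pose(P,[q[0]*.01+c[0],q[1]*.01+c[1],q[2]*.3]),c)*16))],1,shift=4)
        return 1-(m&mask).sum()/(m|mask).sum()
    r=min((minimize(cost,[0,0,y/.3],method='Nelder-Mead',options=dict(initial_simplex=np.array([[0,0,y/.3],[.8,0,y/.3],[0,.8,y/.3],[0,0,y/.3+.8]]))) for y in np.arange(0,6.28,.35)),key=lambda r:r.fun)
    return np.array([r.x[0]*.01+c[0],r.x[1]*.01+c[1],r.x[2]*.3]),r.fun
E
python3 - <<'E'
from rect import *
np.set_printoptions(precision=4,suppress=True)
rows=[]
for n in ['top','side']:
    im=snap(n); row=[]
    for nm,P,c in [('slice',SL,(.588,.013)),('chunk',CH,(.505,-.11))]:
        w=warp(n,im,c,.068)
        hsv=cv2.cvtColor(w,cv2.COLOR_RGB2HSV); v=hsv[...,2].astype(int); 
        m=((hsv[...,0]>=23)&(hsv[...,0]<40)&(v>(150 if n=='top' else 185))&(hsv[...,1]<150)).astype(np.uint8)
        k,l,st,_=cv2.connectedComponentsWithStats(m); m=(l==1+np.argmax(st[1:,4])).astype(np.uint8)
        q,e=fit(m,P,c); print(n,nm,q,np.degrees(q[2]),'1-IoU',e,'area mm2',m.sum()/6.25)
        cc=cv2.findContours(m,0,2)[0]; cv2.drawContours(w,cc,-1,(255,0,0),1)
        cv2.polylines(w,[np.int32(topix(pose(P,q),c))],True,(0,0,255),1); row.append(w)
    rows.append(np.hstack(row))
cv2.imwrite('pics/r1.png',np.vstack(rows)[:,:,::-1])
for n in ['top','side']:
  bot.read_camera(n)
  for t in ['tub','whole_center']:
    d=bot.regions_of(t,n)[0];ys,xs=np.nonzero(d['pixels']);print(n,t,d['uv'],xs.min(),xs.max(),ys.min(),ys.max())
for uv in [(103,196),(202,197),(196,330),(87,327)]: print(ray('top',uv,.1))
for uv in [(178,164),(265,146),(297,178),(210,194)]: print(ray('side',uv,.1))
E
```

```text
Traceback (most recent call last):
ValueError: attempt to get argmax of an empty sequence
```

Run:
```python
from rect import *
np.set_printoptions(precision=4,suppress=True)
P0={('top','slice'):(322,204),('top','chunk'):(388,252),('side','slice'):(343,236),('side','chunk'):(340,281)}
rows=[]
for n in ['top','side']:
    im=snap(n); row=[]
    for nm,P,c in [('slice',SL,(.588,.013)),('chunk',CH,(.505,-.11))]:
        w=warp(n,im,c,.068)
        u,v=P0[n,nm]; ref=np.median(im[v-1:v+2,u-1:u+2].reshape(-1,3),0)
        D=np.abs(w.astype(int)-ref).max(2); m=(D<32).astype(np.uint8)
        print(n,nm,'ref',ref,'board',im[230,345] if n=='top' else im[250,310])
        k,l,st,_=cv2.connectedComponentsWithStats(m); m=(l==1+np.argmax(st[1:,4])).astype(np.uint8)
        q,e=fit(m,P,c); print(n,nm,q,np.degrees(q[2]),'1-IoU',e,'area mm2',m.sum()/6.25)
        cc=cv2.findContours(m,0,2)[0]; cv2.drawContours(w,cc,-1,(255,0,0),1)
        cv2.polylines(w,[np.int32(topix(pose(P,q),c))],True,(0,0,255),1); row.append(w)
    rows.append(np.hstack(row))
cv2.imwrite('pics/r1.png',np.vstack(rows)[:,:,::-1])
for uv in [(103,196),(202,197),(196,330),(87,327)]: print(ray('top',uv,.1))
for uv in [(178,164),(265,146),(297,178),(210,194)]: print(ray('side',uv,.1))
```

```text
top slice ref [137. 137. 108.] board [135 111  74]
top slice [0.588  0.0072 3.6482] 209.02826952219385 1-IoU 0.10233441910966345 area mm2 2182.56
top chunk ref [137. 138. 109.] board [135 111  74]
top chunk [ 0.5064 -0.1146  2.8698] 164.4288516501188 1-IoU 0.19482173174872663 area mm2 2207.2
side slice ref [227. 231. 147.] board [225 180 116]
side slice [0.5842 0.0092 3.6308] 208.02944412255516 1-IoU 0.1324207390595078 area mm2 1960.8
side chunk ref [227. 231. 147.] board [225 180 116]
side chunk [ 0.505  -0.1109  2.906 ] 166.49942520905287 1-IoU 0.06820530485704446 area mm2 1732.48
[0.5876 0.4043 0.1   ]
[0.59   0.2253 0.1   ]
[0.3537 0.2209 0.1   ]
[0.3542 0.4096 0.1   ]
[0.3567 0.4172 0.1   ]
[0.5809 0.3847 0.1   ]
[0.58   0.2137 0.1   ]
[0.3744 0.2584 0.1   ]
```

View pics/r1.png

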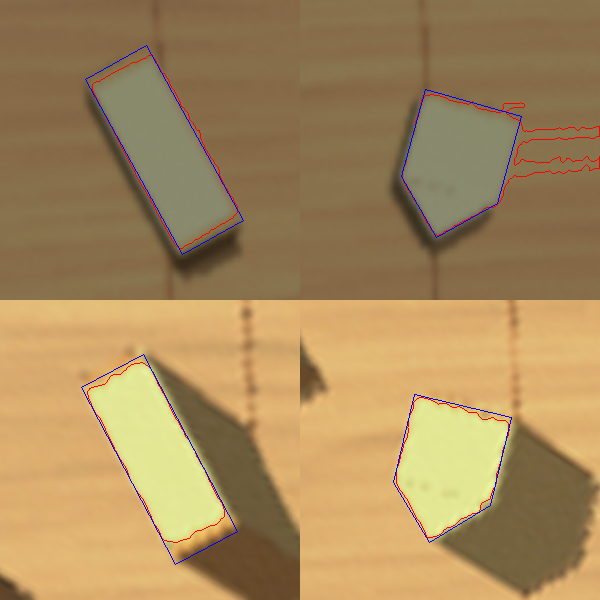

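The crops confirm both parts. The slice is a pale bar with its yaw at about 28.5° and its centre at (0.587, 0.008). The chunk is house-shaped, pointing toward −x/+y, with its centre at (0.506, −0.113) and its yaw at about 165.5°. The tub centre is about (0.471, 0.315), with its long side along world x. I'll fetch the slice first.

```bash
cat > plan.py <<'E'
import sys
from h import *
from scipy.spatial.transform import Rotation as Ro, Slerp
def goalR(deg):
    z=np.array([np.cos(np.radians(deg)),np.sin(np.radians(deg)),0]);x=np.array([0,0,-1.]);return np.stack([x,np.cross(z,x),z],1)
def plan(goals,N=None):
    s=bot.read_state();p,R=np.array(s['eef_pos']),np.array(s['eef_rot']);print('now',p.round(4),round(np.degrees(np.arctan2(R[1,2],R[0,2])),1),'t',s['time'],'w',s['gripper_width'])
    for g in goals:
        G=goalR(g[3]);n=1
        while True:
            out=[];pp,RR=p,R;sl=Slerp([0,1],Ro.from_matrix([R,G]))
            for k in range(1,n+1):
                np_=p+(np.array(g[:3])-p)*k/n;nR=sl(k/n).as_matrix()
                out.append(np.r_[RR.T@(np_-pp)/.15,Ro.from_matrix(RR.T@nR).as_rotvec()/(np.pi/4)]);pp,RR=np_,nR
            if np.abs(out).max()<=.99: break
            n+=1
        print('goal',g)
        for o in out: print('   ',o.round(3).tolist())
        p,R=np.array(g[:3]),G
plan([eval(a) for a in sys.argv[1:]])
E
python3 plan.py "(.587,.008,.16,118.5)"
```

```text
now [0.2222 0.5303 0.2313] 67.3 t 0.65 w 0.9958150831567638
goal (0.587, 0.008, 0.16, 118.5)
    [0.095, -0.718, -0.454, -0.228, -0.0, -0.0]
    [0.095, -0.625, -0.575, -0.228, -0.0, -0.0]
    [0.095, -0.513, -0.677, -0.228, -0.0, -0.0]
    [0.095, -0.385, -0.757, -0.228, -0.0, -0.0]
    [0.095, -0.244, -0.814, -0.228, -0.0, -0.0]
```

Emit:
{"api": "arm_command", "payload": {"series": [0.03, -0.24, -0.15, -0.08, 0, 0, 0.06, -0.48, -0.3, -0.15, 0, 0, 0.095, -0.718, -0.454, -0.228, 0, 0, 0.095, -0.718, -0.454, -0.228, 0, 0, 0.095, -0.718, -0.454, -0.228, 0, 0], "jaw": -1}}

```text
time: 1.15
eef_pos: [0.2959, 0.4254, 0.2172]
eef_rot: [[0.0, -0.976, 0.219], [0.0, 0.219, 0.976], [-1.0, 0.0, 0.0]]
contact_force: [-0.3, 0.2, 0.6]
gripper_width: 1.002
```

Emit:
{"api": "arm_command", "payload": {"series": [0.03, -0.21, -0.19, -0.08, 0, 0, 0.06, -0.42, -0.38, -0.15, 0, 0, 0.095, -0.625, -0.575, -0.228, 0, 0, 0.095, -0.625, -0.575, -0.228, 0, 0, 0.095, -0.625, -0.575, -0.228, 0, 0]}}

```text
time: 1.65
eef_pos: [0.3686, 0.3212, 0.2031]
eef_rot: [[-0.0, -0.999, 0.043], [0.001, 0.043, 0.999], [-1.0, 0.0, 0.001]]
contact_force: [0.4, -0.7, -0.7]
gripper_width: 1.0
```

Emit:
{"api": "arm_command", "payload": {"series": [0.03, -0.17, -0.23, -0.08, 0, 0, 0.06, -0.34, -0.45, -0.15, 0, 0, 0.095, -0.513, -0.677, -0.228, 0, 0, 0.095, -0.513, -0.677, -0.228, 0, 0, 0.095, -0.513, -0.677, -0.228, 0, 0]}}

```text
time: 2.15
eef_pos: [0.4409, 0.2174, 0.1888]
eef_rot: [[-0.0, -0.991, -0.134], [0.002, -0.134, 0.991], [-1.0, 0.0, 0.002]]
contact_force: [0.3, 0.1, -0.3]
gripper_width: 1.0
```

Emit:
{"api": "arm_command", "payload": {"series": [0.03, -0.13, -0.25, -0.08, 0, 0, 0.06, -0.26, -0.5, -0.15, 0, 0, 0.095, -0.385, -0.757, -0.228, 0, 0, 0.095, -0.385, -0.757, -0.228, 0, 0, 0.095, -0.385, -0.757, -0.228, 0, 0]}}

```text
time: 2.65
eef_pos: [0.513, 0.1142, 0.1743]
eef_rot: [[-0.001, -0.951, -0.308], [0.003, -0.308, 0.951], [-1.0, 0.0, 0.003]]
contact_force: [-0.5, 0.5, 0.0]
gripper_width: 0.997
```

```bash
python3 plan.py "(.587,.008,.15,118.5)" "(.587,.008,.032,118.5)"
```

```text
now [0.513  0.1142 0.1743] 107.9 t 2.65 w 0.9973650536033555
goal (0.587, 0.008, 0.15, 118.5)
    [0.16, -0.252, -0.826, -0.235, 0.004, -0.0]
goal (0.587, 0.008, 0.032, 118.5)
    [0.787, 0.0, 0.0, -0.0, 0.0, 0.0]
```

Emit:
{"api": "arm_command", "payload": {"series": [0.06, -0.09, -0.28, -0.08, 0, 0, 0.12, -0.17, -0.56, -0.16, 0.004, 0, 0.16, -0.252, -0.826, -0.235, 0.004, 0, 0.16, -0.252, -0.826, -0.235, 0.004, 0, 0.16, -0.252, -0.826, -0.235, 0.004, 0, 0.16, -0.252, -0.826, -0.235, 0.004, 0]}}

```text
time: 3.25
eef_pos: [0.5863, 0.0105, 0.1501]
eef_rot: [[-0.0, -0.878, -0.478], [0.0, -0.478, 0.878], [-1.0, 0.0, 0.001]]
contact_force: [-0.7, 0.6, 0.1]
gripper_width: 1.004
```

```bash
python3 - <<'E'
from h import *
a=snap('top');b=snap('side')
cv2.imwrite('pics/g1.png',np.hstack([cv2.resize(a[120:320,210:410],(400,400)),cv2.resize(b[130:330,240:440],(400,400))])[:,:,::-1])
E
python3 plan.py "(.587,.008,.032,118.5)"
```

```text
now [0.5865 0.0101 0.1503] 118.6 t 3.35 w 0.998434738806532
goal (0.587, 0.008, 0.032, 118.5)
    [0.789, 0.004, -0.014, 0.002, -0.0, 0.0]
```

View pics/g1.png

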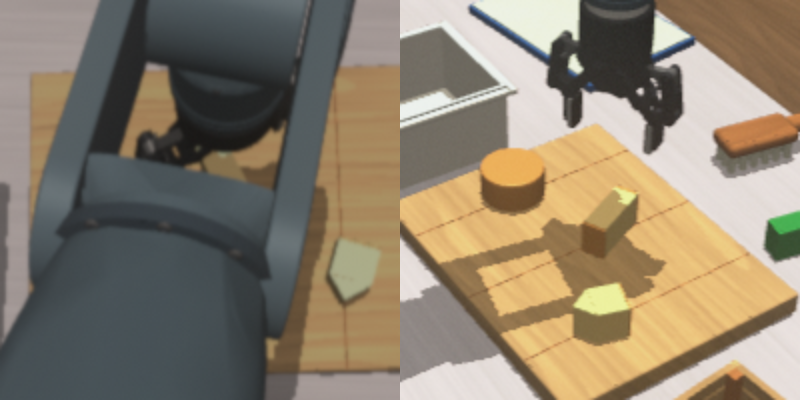

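The open gripper is above the slice (crop about (610,215)), with the jaws across its narrow side. I'll descend and close.

Emit:
{"api": "arm_command", "payload": {"series": [0.2, 0.004, -0.014, 0, 0, 0, 0.4, 0.004, -0.014, 0, 0, 0, 0.55, 0.004, -0.014, 0, 0, 0, 0.68, 0.004, -0.014, 0, 0, 0, 0.76, 0.004, -0.014, 0, 0, 0, 0.79, 0.004, -0.014, 0, 0, 0, 0.79, 0.004, -0.014, 0, 0, 0]}}

```text
time: 4.05
eef_pos: [0.5869, 0.0085, 0.0319]
eef_rot: [[-0.0, -0.878, -0.479], [0.0, -0.479, 0.878], [-1.0, -0.0, 0.0]]
contact_force: [0.6, -1.1, 0.1]
gripper_width: 0.999
```

Emit:
{"api": "arm_command", "payload": {"series": [0, 0, 0, 0, 0, 0, 0, 0, 0, 0, 0, 0, 0, 0, 0, 0, 0, 0, 0, 0, 0, 0, 0, 0, 0, 0, 0, 0, 0, 0, 0, 0, 0, 0, 0, 0, 0, 0, 0, 0, 0, 0, 0, 0, 0, 0, 0, 0, 0, 0, 0, 0, 0, 0, 0, 0, 0, 0, 0, 0], "jaw": 1}}

```text
time: 5.05
eef_pos: [0.5875, 0.0083, 0.0326]
eef_rot: [[0.001, -0.878, -0.479], [-0.0, -0.479, 0.878], [-1.0, -0.001, -0.001]]
contact_force: [-0.8, -0.4, 5.2]
gripper_width: 0.319
```

```bash
python3 plan.py "(.587,.008,.17,118.5)" "(.52,.315,.17,118.5)" "(.52,.315,.04,118.5)"
```

```text
now [0.5875 0.0083 0.0326] 118.6 t 5.05 w 0.31919345830325396
goal (0.587, 0.008, 0.17, 118.5)
    [-0.916, 0.003, -0.001, 0.003, -0.001, 0.001]
goal (0.52, 0.315, 0.17, 118.5)
    [0.0, -0.195, 0.671, -0.0, 0.0, 0.0]
    [0.0, -0.195, 0.671, 0.0, 0.0, 0.0]
    [0.0, -0.195, 0.671, 0.0, 0.0, 0.0]
goal (0.52, 0.315, 0.04, 118.5)
    [0.867, 0.0, 0.0, -0.0, 0.0, 0.0]
```

Emit:
{"api": "arm_command", "payload": {"series": [-0.12, 0, 0, 0, 0, 0, -0.3, 0, 0, 0, 0, 0, -0.5, 0, 0, 0, 0, 0, -0.7, 0, 0, 0, 0, 0, -0.85, 0, 0, 0, 0, 0, -0.92, 0, 0, 0, 0, 0, -0.92, 0, 0, 0, 0, 0]}}

```text
time: 5.75
eef_pos: [0.588, 0.0082, 0.1717]
eef_rot: [[0.004, -0.878, -0.479], [-0.001, -0.479, 0.878], [-1.0, -0.003, -0.002]]
contact_force: [0.6, 0.3, -1.1]
gripper_width: 0.321
```

Emit:
{"api": "arm_command", "payload": {"series": [0, -0.03, 0.1, 0, 0, 0, 0, -0.08, 0.28, 0, 0, 0, 0, -0.14, 0.48, 0, 0, 0, 0, -0.195, 0.67, 0, 0, 0, 0, -0.23, 0.8, 0, 0, 0, 0, -0.26, 0.9, 0, 0, 0, 0, -0.26, 0.9, 0, 0, 0]}}

```text
time: 6.45
eef_pos: [0.556, 0.1476, 0.17]
eef_rot: [[0.001, -0.876, -0.482], [-0.0, -0.482, 0.876], [-1.0, -0.001, -0.001]]
contact_force: [0.7, 0.1, -1.5]
gripper_width: 0.321
```

```bash
python3 plan.py "(.52,.315,.17,118.5)" "(.52,.315,.04,118.5)"
```

```text
now [0.556  0.1476 0.17  ] 118.8 t 6.45 w 0.3207286608600081
goal (0.52, 0.315, 0.17, 118.5)
    [-0.0, -0.164, 0.547, 0.003, -0.0, 0.0]
    [-0.0, -0.162, 0.547, 0.003, -0.0, 0.0]
goal (0.52, 0.315, 0.04, 118.5)
    [0.867, 0.0, 0.0, -0.0, 0.0, 0.0]
```

The slice is held, at 27 mm opening and about 1 N of weight. I'll carry it over the tub.

Emit:
{"api": "arm_command", "payload": {"series": [0, -0.04, 0.12, 0, 0, 0, 0, -0.09, 0.3, 0, 0, 0, 0, -0.14, 0.45, 0, 0, 0, 0, -0.164, 0.547, 0, 0, 0, 0, -0.164, 0.547, 0, 0, 0]}}

```text
time: 6.95
eef_pos: [0.5374, 0.2323, 0.1694]
eef_rot: [[-0.0, -0.876, -0.483], [-0.0, -0.483, 0.876], [-1.0, 0.0, -0.0]]
contact_force: [0.5, -0.6, -0.2]
gripper_width: 0.319
```

Emit:
{"api": "arm_command", "payload": {"series": [0, -0.04, 0.12, 0, 0, 0, 0, -0.09, 0.3, 0, 0, 0, 0, -0.14, 0.45, 0, 0, 0, 0, -0.164, 0.547, 0, 0, 0, 0, -0.164, 0.547, 0, 0, 0]}}

```text
time: 7.45
eef_pos: [0.519, 0.3167, 0.1692]
eef_rot: [[-0.0, -0.875, -0.484], [-0.0, -0.484, 0.875], [-1.0, 0.001, -0.0]]
contact_force: [-1.0, -0.1, 0.2]
gripper_width: 0.32
```

```bash
python3 - <<'E'
from h import *
a=snap('top');b=snap('side')
cv2.imwrite('pics/g2.png',np.hstack([cv2.resize(a[160:360,60:260],(400,400)),cv2.resize(b[70:270,140:340],(400,400))])[:,:,::-1])
E
python3 plan.py "(.52,.315,.04,118.5)"
```

```text
now [0.5195 0.3152 0.1692] 118.9 t 7.55 w 0.3191299057007551
goal (0.52, 0.315, 0.04, 118.5)
    [0.861, -0.003, -0.002, 0.009, -0.001, -0.001]
```

View pics/g2.png

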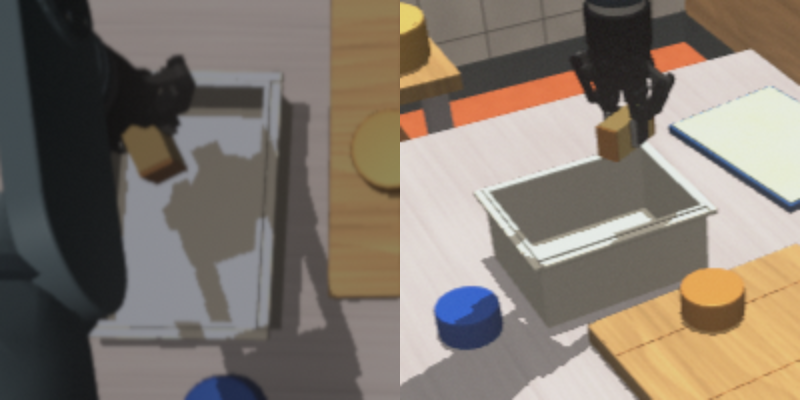

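The slice is held above the tub, seen in both views (at (155,150) left and (620,135) right). I'll lower and release it.

Emit:
{"api": "arm_command", "payload": {"series": [0.15, 0, 0, 0, 0, 0, 0.35, 0, 0, 0, 0, 0, 0.55, 0, 0, 0, 0, 0, 0.7, 0, 0, 0, 0, 0, 0.8, 0, 0, 0, 0, 0, 0.84, 0, 0, 0, 0, 0, 0.84, 0, 0, 0, 0, 0]}}

```text
time: 8.25
eef_pos: [0.5195, 0.3143, 0.0428]
eef_rot: [[-0.001, -0.876, -0.483], [-0.002, -0.483, 0.876], [-1.0, 0.002, -0.001]]
contact_force: [-0.3, 0.6, 0.4]
gripper_width: 0.314
```

Emit:
{"api": "arm_command", "payload": {"series": [0, 0, 0, 0, 0, 0, 0, 0, 0, 0, 0, 0, 0, 0, 0, 0, 0, 0, 0, 0, 0, 0, 0, 0, 0, 0, 0, 0, 0, 0, 0, 0, 0, 0, 0, 0, 0, 0, 0, 0, 0, 0, 0, 0, 0, 0, 0, 0], "jaw": -0.3}}

```text
time: 9.05
eef_pos: [0.5195, 0.3143, 0.0427]
eef_rot: [[-0.001, -0.876, -0.483], [-0.002, -0.483, 0.876], [-1.0, 0.002, -0.001]]
contact_force: [-0.0, -0.1, 0.5]
gripper_width: 0.647
```

```bash
python3 plan.py "(.52,.315,.17,118.5)" "(.506,-.113,.16,75.5)" "(.506,-.113,.032,75.5)"
```

```text
now [0.5195 0.3143 0.0427] 118.9 t 9.05 w 0.6466063309067712
goal (0.52, 0.315, 0.17, 118.5)
    [-0.849, -0.004, 0.001, 0.008, -0.001, -0.002]
goal (0.506, -0.113, 0.16, 75.5)
    [0.022, 0.481, -0.821, 0.319, -0.0, 0.0]
    [0.022, 0.263, -0.915, 0.319, 0.0, 0.0]
    [0.022, 0.028, -0.951, 0.319, 0.0, 0.0]
goal (0.506, -0.113, 0.032, 75.5)
    [0.853, 0.0, 0.0, 0.0, 0.0, 0.0]
```

Emit:
{"api": "arm_command", "payload": {"series": [-0.2, 0, 0, 0, 0, 0, -0.45, 0, 0, 0, 0, 0, -0.7, 0, 0, 0, 0, 0, -0.85, 0, 0, 0, 0, 0, -0.85, 0, 0, 0, 0, 0]}}

```text
time: 9.55
eef_pos: [0.5222, 0.3156, 0.1749]
eef_rot: [[0.006, -0.876, -0.483], [0.001, -0.483, 0.876], [-1.0, -0.006, -0.002]]
contact_force: [0.3, -0.5, -0.4]
gripper_width: 0.651
```

Emit:
{"api": "arm_command", "payload": {"series": [0, 0.14, -0.24, 0.1, 0, 0, 0.01, 0.28, -0.48, 0.2, 0, 0, 0.02, 0.42, -0.72, 0.3, 0, 0, 0.02, 0.48, -0.82, 0.32, 0, 0, 0.02, 0.48, -0.82, 0.32, 0, 0, 0.02, 0.48, -0.82, 0.32, 0, 0], "jaw": -1}}

```text
time: 10.15
eef_pos: [0.5182, 0.1731, 0.171]
eef_rot: [[0.005, -0.968, -0.249], [0.001, -0.249, 0.968], [-1.0, -0.005, 0.0]]
contact_force: [0.2, -0.4, -0.2]
gripper_width: 0.998
```

Emit:
{"api": "arm_command", "payload": {"series": [0, 0.07, -0.26, 0.1, 0, 0, 0.01, 0.15, -0.52, 0.2, 0, 0, 0.02, 0.22, -0.78, 0.3, 0, 0, 0.02, 0.263, -0.915, 0.32, 0, 0, 0.02, 0.263, -0.915, 0.32, 0, 0, 0.02, 0.263, -0.915, 0.32, 0, 0]}}

```text
time: 10.75
eef_pos: [0.5143, 0.0313, 0.1675]
eef_rot: [[0.005, -1.0, -0.001], [0.002, -0.001, 1.0], [-1.0, -0.005, 0.002]]
contact_force: [0.1, -0.2, -1.1]
gripper_width: 1.001
```

```bash
python3 plan.py "(.506,-.113,.16,75.5)"
```

```text
now [0.5143 0.0313 0.1675] 90.1 t 10.75 w 1.0010443464984655
goal (0.506, -0.113, 0.16, 75.5)
    [0.047, 0.056, -0.962, 0.324, 0.004, 0.006]
```

Emit:
{"api": "arm_command", "payload": {"series": [0.01, 0.015, -0.26, 0.1, 0, 0, 0.02, 0.03, -0.52, 0.2, 0.004, 0.006, 0.04, 0.045, -0.78, 0.3, 0.004, 0.006, 0.047, 0.056, -0.962, 0.324, 0.004, 0.006, 0.047, 0.056, -0.962, 0.324, 0.004, 0.006, 0.047, 0.056, -0.962, 0.324, 0.004, 0.006, 0.047, 0.056, -0.962, 0.324, 0.004, 0.006]}}

```text
time: 11.45
eef_pos: [0.5063, -0.1112, 0.1599]
eef_rot: [[-0.0, -0.969, 0.248], [0.0, 0.248, 0.969], [-1.0, 0.0, 0.0]]
contact_force: [-0.4, 0.3, -0.0]
gripper_width: 1.0
```

```bash
python3 - <<'E'
from h import *
a=snap('top');b=snap('side')
cv2.imwrite('pics/g3.png',np.hstack([cv2.resize(a[160:360,60:260],(400,400)),cv2.resize(b[150:350,220:420],(400,400))])[:,:,::-1])
E
python3 plan.py "(.506,-.113,.032,75.5)"
```

```text
now [ 0.5063 -0.1114  0.16  ] 75.6 t 11.55 w 0.997501509254292
goal (0.506, -0.113, 0.032, 75.5)
    [0.853, -0.001, -0.011, 0.003, -0.0, -0.0]
```

View pics/g3.png

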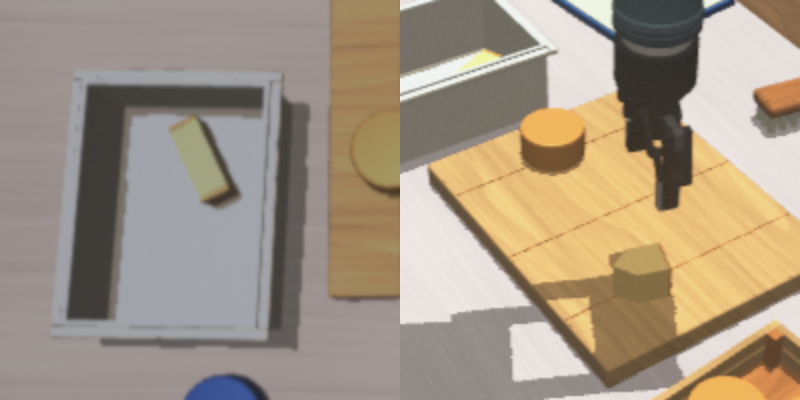

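The slice lies in the tub (crop (200,160)). The gripper is above the chunk (crop (640,270)), and the whole cheese is still in place. I'll grip the chunk.

Emit:
{"api": "arm_command", "payload": {"series": [0.2, 0, -0.011, 0, 0, 0, 0.42, 0, -0.011, 0, 0, 0, 0.6, 0, -0.011, 0, 0, 0, 0.74, 0, -0.011, 0, 0, 0, 0.82, 0, -0.011, 0, 0, 0, 0.85, 0, -0.011, 0, 0, 0, 0.85, 0, -0.011, 0, 0, 0]}}

```text
time: 12.25
eef_pos: [0.506, -0.1126, 0.0325]
eef_rot: [[-0.0, -0.969, 0.248], [0.0, 0.248, 0.969], [-1.0, 0.0, 0.0]]
contact_force: [-0.6, 0.8, 0.2]
gripper_width: 1.004
```

Emit:
{"api": "arm_command", "payload": {"series": [0, 0, 0, 0, 0, 0, 0, 0, 0, 0, 0, 0, 0, 0, 0, 0, 0, 0, 0, 0, 0, 0, 0, 0, 0, 0, 0, 0, 0, 0, 0, 0, 0, 0, 0, 0, 0, 0, 0, 0, 0, 0, 0, 0, 0, 0, 0, 0, 0, 0, 0, 0, 0, 0, 0, 0, 0, 0, 0, 0], "jaw": 1}}

```text
time: 13.25
eef_pos: [0.5068, -0.113, 0.0336]
eef_rot: [[0.001, -0.969, 0.248], [-0.001, 0.248, 0.969], [-1.0, -0.001, -0.0]]
contact_force: [-1.0, 0.1, 7.2]
gripper_width: 0.464
```

Emit:
{"api": "arm_command", "payload": {"series": [-0.12, 0, 0, 0, 0, 0, -0.3, 0, 0, 0, 0, 0, -0.5, 0, 0, 0, 0, 0, -0.7, 0, 0, 0, 0, 0, -0.85, 0, 0, 0, 0, 0, -0.94, 0, 0, 0, 0, 0, -0.94, 0, 0, 0, 0, 0]}}

```text
time: 13.95
eef_pos: [0.5077, -0.1134, 0.1763]
eef_rot: [[0.005, -0.969, 0.248], [-0.002, 0.248, 0.969], [-1.0, -0.005, -0.001]]
contact_force: [0.6, -0.1, -1.4]
gripper_width: 0.457
```

```bash
python3 plan.py "(.43,.315,.18,80)" "(.43,.315,.043,80)"
```

```text
now [ 0.5077 -0.1134  0.1763] 75.7 t 13.95 w 0.4571393830811204
goal (0.43, 0.315, 0.18, 80)
    [-0.011, 0.403, 0.88, -0.032, -0.001, 0.002]
    [-0.01, 0.381, 0.89, -0.032, -0.001, 0.002]
    [-0.009, 0.358, 0.899, -0.032, -0.001, 0.002]
goal (0.43, 0.315, 0.043, 80)
    [0.913, 0.0, 0.0, 0.0, 0.0, 0.0]
```

Emit:
{"api": "arm_command", "payload": {"series": [0, 0.05, 0.12, 0, 0, 0, 0, 0.14, 0.32, -0.01, 0, 0, 0, 0.24, 0.53, -0.02, 0, 0, 0, 0.34, 0.74, -0.03, 0, 0, 0, 0.4, 0.88, -0.03, 0, 0, 0, 0.4, 0.88, -0.03, 0, 0]}}

```text
time: 14.55
eef_pos: [0.4803, 0.032, 0.1739]
eef_rot: [[0.001, -0.975, 0.222], [-0.001, 0.222, 0.975], [-1.0, -0.001, -0.001]]
contact_force: [-0.0, -0.4, -1.7]
gripper_width: 0.459
```

Emit:
{"api": "arm_command", "payload": {"series": [0, 0.05, 0.12, 0, 0, 0, 0, 0.14, 0.32, -0.01, 0, 0, 0, 0.24, 0.53, -0.02, 0, 0, 0, 0.32, 0.74, -0.03, 0, 0, 0, 0.38, 0.89, -0.03, 0, 0, 0, 0.38, 0.89, -0.03, 0, 0]}}

```text
time: 15.15
eef_pos: [0.4533, 0.1763, 0.1724]
eef_rot: [[-0.001, -0.981, 0.196], [-0.001, 0.196, 0.981], [-1.0, 0.001, -0.001]]
contact_force: [0.1, -0.8, -0.5]
gripper_width: 0.458
```

```bash
python3 plan.py "(.43,.315,.18,80)" "(.43,.315,.043,80)"
```

```text
now [0.4533 0.1763 0.1724] 78.7 t 15.15 w 0.4580554005992375
goal (0.43, 0.315, 0.18, 80)
    [-0.051, 0.333, 0.876, -0.029, -0.001, -0.001]
goal (0.43, 0.315, 0.043, 80)
    [0.913, 0.0, 0.0, 0.0, 0.0, 0.0]
```

Emit:
{"api": "arm_command", "payload": {"series": [-0.01, 0.05, 0.12, 0, 0, 0, -0.02, 0.12, 0.32, -0.01, 0, 0, -0.03, 0.2, 0.53, -0.02, 0, 0, -0.05, 0.28, 0.74, -0.03, 0, 0, -0.05, 0.333, 0.876, -0.03, 0, 0, -0.05, 0.333, 0.876, -0.03, 0, 0, -0.05, 0.333, 0.876, -0.03, 0, 0]}}

```text
time: 15.85
eef_pos: [0.4302, 0.3139, 0.1788]
eef_rot: [[-0.003, -0.985, 0.173], [-0.002, 0.173, 0.985], [-1.0, 0.002, -0.002]]
contact_force: [-0.1, -0.6, -1.3]
gripper_width: 0.461
```

Emit:
{"api": "arm_command", "payload": {"series": [0.15, 0, 0, 0, 0, 0, 0.35, 0, 0, 0, 0, 0, 0.55, 0, 0, 0, 0, 0, 0.73, 0, 0, 0, 0, 0, 0.85, 0, 0, 0, 0, 0, 0.9, 0, 0, 0, 0, 0, 0.9, 0, 0, 0, 0, 0]}}

```text
time: 16.55
eef_pos: [0.4295, 0.3121, 0.0427]
eef_rot: [[-0.005, -0.985, 0.174], [-0.003, 0.174, 0.985], [-1.0, 0.004, -0.004]]
contact_force: [0.1, -0.5, -0.0]
gripper_width: 0.458
```

Emit:
{"api": "arm_command", "payload": {"series": [0, 0, 0, 0, 0, 0, 0, 0, 0, 0, 0, 0, 0, 0, 0, 0, 0, 0, 0, 0, 0, 0, 0, 0, 0, 0, 0, 0, 0, 0, 0, 0, 0, 0, 0, 0, 0, 0, 0, 0, 0, 0, 0, 0, 0, 0, 0, 0], "jaw": -0.3}}

```text
time: 17.35
eef_pos: [0.4294, 0.3121, 0.0426]
eef_rot: [[-0.005, -0.985, 0.174], [-0.003, 0.174, 0.985], [-1.0, 0.004, -0.004]]
contact_force: [-0.3, -0.0, 0.3]
gripper_width: 0.655
```

Emit:
{"api": "arm_command", "payload": {"series": [-0.2, 0, 0, 0, 0, 0, -0.45, 0, 0, 0, 0, 0, -0.7, 0, 0, 0, 0, 0, -0.95, 0, 0, 0, 0, 0, -0.95, 0, 0, 0, 0, 0, -0.95, 0, 0, 0, 0, 0]}}

```text
time: 17.95
eef_pos: [0.4306, 0.3128, 0.186]
eef_rot: [[-0.003, -0.985, 0.174], [-0.003, 0.174, 0.985], [-1.0, 0.002, -0.003]]
contact_force: [-0.2, 0.4, -0.3]
gripper_width: 0.651
```

```bash
python3 plan.py "(.44,.03,.25,80)"
```

```text
now [0.4306 0.3128 0.186 ] 80.0 t 17.95 w 0.6510104113263822
goal (0.44, 0.03, 0.25, 80)
    [-0.211, -0.194, -0.924, -0.0, -0.002, -0.002]
    [-0.212, -0.194, -0.923, -0.0, -0.002, -0.002]
```

Now I'll move the arm clear of the tub's view.

Emit:
{"api": "arm_command", "payload": {"series": [-0.07, -0.06, -0.3, 0, 0, 0, -0.14, -0.12, -0.6, 0, 0, 0, -0.21, -0.19, -0.92, 0, 0, 0, -0.21, -0.19, -0.92, 0, 0, 0, -0.21, -0.19, -0.92, 0, 0, 0]}}

```text
time: 18.45
eef_pos: [0.4343, 0.171, 0.2165]
eef_rot: [[-0.005, -0.984, 0.177], [-0.002, 0.177, 0.984], [-1.0, 0.005, -0.003]]
contact_force: [0.1, 1.7, -0.4]
gripper_width: 0.651
```

Emit:
{"api": "arm_command", "payload": {"series": [-0.07, -0.06, -0.3, 0, 0, 0, -0.14, -0.12, -0.6, 0, 0, 0, -0.21, -0.19, -0.92, 0, 0, 0, -0.21, -0.19, -0.92, 0, 0, 0, -0.21, -0.19, -0.92, 0, 0, 0]}}

```text
time: 18.95
eef_pos: [0.4378, 0.0305, 0.2473]
eef_rot: [[-0.007, -0.984, 0.179], [-0.001, 0.179, 0.984], [-1.0, 0.006, -0.002]]
contact_force: [0.1, -0.1, 0.0]
gripper_width: 0.646
```

Emit:
{"api": "arm_command", "payload": {"series": [-0.07, -0.06, -0.3, 0, 0, 0, -0.14, -0.12, -0.6, 0, 0, 0, -0.21, -0.19, -0.92, 0, 0, 0, -0.21, -0.19, -0.92, 0, 0, 0, -0.21, -0.19, -0.92, 0, 0, 0]}}

```text
time: 19.45
eef_pos: [0.4416, -0.109, 0.2778]
eef_rot: [[-0.008, -0.984, 0.178], [0.001, 0.178, 0.984], [-1.0, 0.008, -0.001]]
contact_force: [1.0, 0.1, -0.3]
gripper_width: 0.647
```

Run:
```python
from h import *
a=snap('top','t9.png');b=snap('side')
cv2.imwrite('pics/g4.png',np.hstack([cv2.resize(a[160:360,60:310],(450,360)),cv2.resize(b[110:310,160:360],(350,350)).copy() if 0 else cv2.resize(b[110:310,160:354],(350,360))])[:,:,::-1])
for n in ['slice_center','chunk_center','whole_center']:
    for c in ['top','side']:
        for d in bot.tip_of(n,c)[:3]: print(n,c,round(d['score'],2),np.round(ray(c,d['uv'],.048 if n[0]=='w' else .025),3))
```

```text
slice_center top 0.75 [ 0.681 -0.332  0.025]
slice_center top 0.67 [ 0.787 -0.09   0.025]
slice_center top 0.58 [0.522 0.315 0.025]
slice_center side 0.6 [ 0.662 -0.334  0.025]
slice_center side 0.53 [0.521 0.318 0.025]
chunk_center top 0.92 [0.432 0.315 0.025]
chunk_center top 0.63 [0.534 0.134 0.025]
chunk_center side 0.6 [0.421 0.327 0.025]
whole_center top 0.83 [0.532 0.131 0.048]
whole_center top 0.77 [0.284 0.269 0.048]
whole_center top 0.4 [0.524 0.305 0.048]
whole_center side 0.81 [0.532 0.13  0.048]
```

View pics/g4.png

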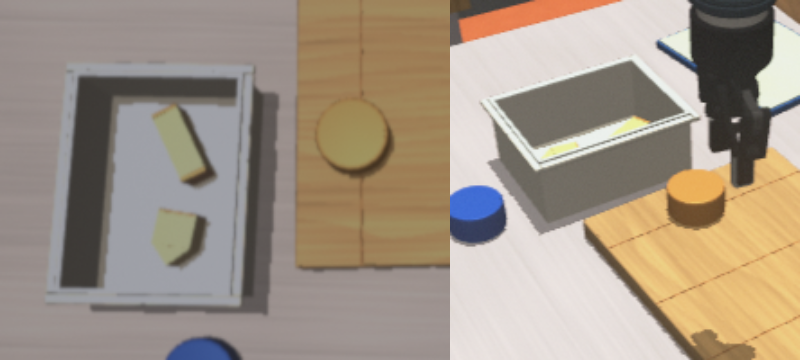

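Both offcuts lie flat in the tub (crop (182,145) and (175,235)). The whole cheese is upright and unmoved at (352,133), and the arm is free.

```bash
python3 -c "
from station import bot
print(bot.hand_in())"
```

```text
the job is handed in; nothing more can be done
None
```

I gripped the pale slice and then the chunk, put both in the white tub, backed the arm clear and handed the job in at about 20 s of the 51 s allowed.

**Offcuts:** The last pictures from both cameras show both offcuts in the tub. In the top view both lie flat. I measured the slice at about (0.52, 0.316) and the chunk at (0.43, 0.32), with the tub centre at about (0.47, 0.315).

**Whole cheese:** It is upright and measured within about 6 mm of its first reading, which is network noise. The arm touched nothing when I handed in.

**Disagreements:**
- The two cameras put the chunk about 16 mm apart, but both readings are well inside the tub.
- The networks also reported the green and purple bars as the slice and the blue disc as the whole cheese. I rejected these by colour and did not touch them.
- While closing on each offcut, the vertical force rose briefly to 5–7 N, well below the limits.

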